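Stow the last fuel sample and shut the sample chest

TASK

Stand the white-capped sample vial upright on the floor of any empty cell in the front row of the aluminium sample chest. Then press the red thumb plate at the knee of the lid stay so that the stay unlocks and folds past straight, while the lid still stands up, and lower the lid gently and without letting it drop, until it is fully shut. Leave the other vials standing in their cells and do not disturb the beaker or the pipette bulb.

Things in the scene. Friction and masses are not known exactly. Their poses are not given: they have to be found in the camera images.
- chest: Aluminium sample chest screwed to the worktop, 190 (x) by 250 (y) by 78 mm high to the rim, walls 5 mm. Origin at the centre of its underside; x to its back (hinge side, away from the robot), y to its left, z up. Inside a dark grid of 3 rows (front to back) by 4 columns of cells, dividers 34 mm high; the stay has a free strip 38 mm wide along the right wall.
- vial_1: The loose 20 ml sample vial with the WHITE screw cap, standing on the worktop to the left of the chest: body 28 mm diameter up to 48 mm, cap 24 mm diameter from 48 to 60 mm. 35 g. Origin at the centre of its underside, z up.
- vial_0: Bystander: black-capped 20 ml sample vial, 28 mm diameter, 60 mm tall, already standing in a cell of the chest; origin at the centre of its underside, z up. Must stay there, upright.
- vial_2: Bystander: black-capped 20 ml sample vial, 28 mm diameter, 60 mm tall, already standing in a cell of the chest; origin at the centre of its underside, z up. Must stay there, upright.
- vial_3: Bystander: black-capped 20 ml sample vial, 28 mm diameter, 60 mm tall, already standing in a cell of the chest; origin at the centre of its underside, z up. Must stay there, upright.
- beaker: Bystander: small clear beaker, 50 mm diameter, 59 mm tall, on the worktop to the right of the chest; origin at the centre of its underside.
- pipette_bulb: Bystander: red rubber pipette bulb, 53 mm diameter, 76 mm tall, on the worktop at the left; origin at the centre of its underside.
- lid (a joint): Angle of the lid about its hinge on the rear rim: 1.36 rad standing open as found, 0 fully shut. Lid 190 by 250 mm, a shallow tray 24 mm thick, 0.4 to 0.6 kg. While the stay is locked the lid cannot be lowered. With the stay broken, friction still holds the lid near upright, but below about 1 rad it falls if let go.
- knee (a joint): Fold angle of the stay: two flat steel links (lower 58, upper 99 mm) inside the chest's right wall. 0 = locked on its stop, 10 degrees over centre, knee bulging up and to the front; 0.17 rad = dead straight; above that it is broken and folds as the lid comes down (about 3.0 rad shut). Friction 0.08 N m: it stays where left; a few N on the plate move it.
- knee_pad (a point): Centre of the outer face of the red ribbed thumb plate, 24 by 26 mm, on the knee; about 45 mm above the rim when locked, its normal leaning 35 degrees from vertical to the chest's front. Press it along chest (+x, -z), 35 degrees from vertical; dead straight after about 6 mm; 18 to 24 mm leaves the stay well broken (0.6 to 0.9 rad), the lid about 0.1 rad lower, still up.
- lid_handle (a point): Middle of the black round bar of the lid's handle: 12 mm diameter, 100 mm long, parallel to the hinge (chest y), its centre 37 mm off the lid's front edge, an arm at each end. Topmost part of the open lid (about 300 mm above the worktop); with the lid shut it stands in front of the chest at 90 mm height.
- lid_hinge (a point): Middle of the lid's hinge line, on the rear rim of the chest (78 mm above the worktop); the line runs along the chest's y. The handle bar moves about it on a circle of 227 mm radius; seen from the side, the bar stands 0.053 rad above the lid's joint angle (lid shut: bar 12 mm above the hinge line).
- cell_a (a point): Centre of the floor of the leftmost cell of the front row, empty at the start. Clear space 54 mm (chest x) by 44 mm (chest y), floor 6 mm above the worktop, dividers 28 mm high above the floor (tops 34 mm above the worktop).
- cell_b (a point): Centre of the floor of the second from left cell of the front row, empty at the start. Clear space 54 mm (chest x) by 44 mm (chest y), floor 6 mm above the worktop, dividers 28 mm high above the floor (tops 34 mm above the worktop).
- cell_c (a point): Centre of the floor of the third from left cell of the front row, empty at the start. Clear space 54 mm (chest x) by 44 mm (chest y), floor 6 mm above the worktop, dividers 28 mm high above the floor (tops 34 mm above the worktop).
- cell_d (a point): Centre of the floor of the rightmost (next to the stay's strip) cell of the front row, empty at the start. Clear space 54 mm (chest x) by 44 mm (chest y), floor 6 mm above the worktop, dividers 28 mm high above the floor (tops 34 mm above the worktop).

How it is judged:
By the outcome, as a careful person would: the job done as asked, in the order asked, and still so for the second after the job is handed in, with the robot touching nothing.
It also fails if it takes over 70 s, if anything falls off the work surface, if the arm or the gripper's body presses on something with over 40 N, if the wrist force passes 120 N, or if a joint passes its speed limit or range.

ROBOT

A 7-joint arm with a two-finger parallel gripper is mounted at the origin on a cart in front of the work surface, level with it; the furniture and walls round the work are solid. World frame = base frame: x ahead of the robot, y to its left, z up, the work surface at z = 0. Lengths are in m, angles in rad, forces in N, time in s.
With the tool pointing down it reaches from about 0.425 to 0.95 m from the base axis. Payload 4.7 kg.
Tool frame: the origin (TCP) lies on the centre line of the jaws, within the pads' length; the fingertips stand robot.nose_length ahead of it and the grasp point (between the pads) lies 8 mm behind it (robot.nose_length is the distance from the TCP to the fingertips, in m); z points along the fingers, x is the direction in which the jaws open and shut, and the axes are right-handed (so a half turn about z gives the same grasp; the last joint's range is limited). The gripper opens to 85 mm and grips with 20 to 120 N. Pads are 22 mm wide; open, the fingers measure 114 mm over their backs; the gripper's body (76 mm by 85 mm) begins 54 mm behind the grasp point. The pads swing forward as they close: fully open they stand 13 mm farther back than shut.
Start: joints at [1.316, 0.469, -0.049, 1.532, 0.024, 1.141, -0.082], TCP at [0.151, -0.658, 0.242] pointing down, gripper open.
Joint ranges: [-2.59, 2.59], [-0.33, 1.99], [-1.39, 1.29], [0.1, 2.45], [-1.04, 4.18], [0.21, 1.99], [-2.66, 2.66]. Speed limits (rad/s): [2.57, 2.57, 3.14, 3.14, 3.14, 3.14, 3.14].

INTERFACE

Orientations are given as [roll, pitch, yaw] about the fixed x, y, z axes, in that order (R = Rz(yaw) Ry(pitch) Rx(roll)).
In Python, from plant import robot gives the robot as it stands. Calls block until the motion is done:
- robot.goto(position, orientation): joint-space move of the TCP to a pose.
- robot.move_straight(position, vel=0.15, attitude=None, contact_N=None): straight line of the TCP; attitude=None keeps the orientation; vel is the mean speed in m/s. With contact_N (N) it stops when the force on the tool has changed by that much, and returns True; else False.
- robot.move_joints(angles): joint-space move.
- robot.grip(opening, strength=None): opening from 0.0 (shut) to 1.0 (fully open); strength is the grip in N (None keeps the last); returns when the fingers have stopped.
- robot.sleep(seconds).
- robot.inverse_kinematics(position, orientation): joint angles nearest the present ones, or None.
- robot.sense(): the state.
- robot.grab_frame(name): name is "scene" or "top"; returns a dict with "image" (384x512x3 uint8, red, green, blue), "range_z" (384x512 float32, m along the optical axis (not along the pixel's ray), 0 where there is no reading), "fx", "fy", "cx", "cy" (pixels), "R" (3x3) and "t" (3): a world point X has camera coordinates R X + t. Camera axes: x right, y down, z forward; pixel columns grow to the right and rows downward; lengths in m; the calibration is good to about 2 mm. A picture is of the moment at which its call begins.
A pose or a line that the arm cannot do raises robot.IKError and nothing moves.
- robot.close_job(): hands the job in, once; it reports no verdict.
The state is a dict: "t": time; "joint_pos": joint angles; "joint_velocities": joint speeds; "effort": joint torques, N m; "tcp_pos": TCP position; "tcp_rot": TCP orientation; "wrist_force": force on the tool from outside, world axes, zero at the start; "torque": the same for the moment, N m; "opening": opening from 0.0 (shut) to 1.0 (fully open).
Only numpy, scipy, OpenCV 4.12 (cv2) and the standard library are available. Lean on these libraries where they do the work, as an engineer would, in place of code of your own. Each camera call takes 0.05 s, during which the arm holds its last target.

## Working session

There is one attempt and no reset: what is moved stays moved. The work goes in short steps, each a Python script; the robot and the scene stay as the last script left them, time stands still between calls to the robot, and variables do not carry over. Pictures are saved under pics/ and viewed, and the job is handed in when it is done.

```bash
ls; mkdir -p pics
python3 - <<'E'
from plant import robot
import cv2,numpy as np
s=robot.sense();print(s['t'],s['tcp_pos'],s['tcp_rot'],s['opening'],robot.nose_length)
for n in('scene','top'):
    f=robot.grab_frame(n);cv2.imwrite(f'pics/{n}0.png',f['image'][...,::-1]);np.savez(f'{n}0.npz',**f)
    print(n,f['fx'],f['fy'],f['cx'],f['cy'],f['R'].round(3).tolist(),f['t'], (-f['R'].T@f['t']).round(3), (f['range_z']>0).mean())
E
```

```text
pics
0.0 [ 0.15100483 -0.6573193   0.24125128] [ 3.14154759e+00  1.95197427e-03 -1.34496696e+00] 0.9996515014703613 0.011
scene 479.7397133376187 479.7397133376187 259.82679983277666 190.3913568043461 [[-0.709, -0.705, -0.008], [-0.354, 0.365, -0.861], [0.61, -0.607, -0.509]] [0.41305489 0.38404208 1.12057701] [-0.255  0.832  0.904] 0.996002197265625
top 395.757207644289 395.757207644289 254.842799986524 186.91407516898892 [[0.003, -1.0, 0.012], [-0.988, -0.004, -0.152], [0.152, -0.011, -0.988]] [-0.03172373  0.57915848  1.35670232] [ 0.366 -0.014  1.429] 0.9960581461588541
```

View pics/scene0.png

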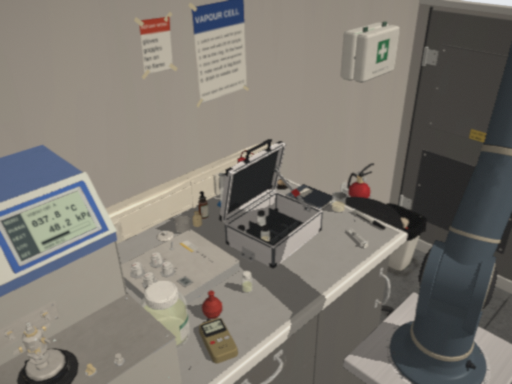

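View pics/top0.png

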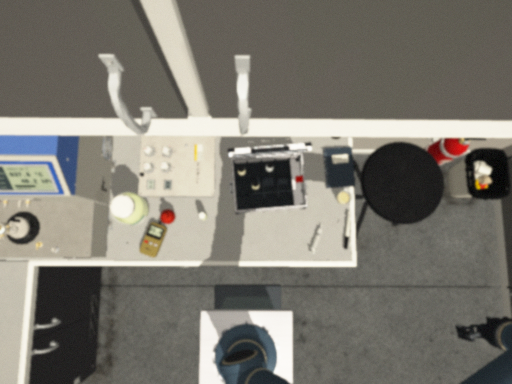

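Run:
```python
import cv2,numpy as np
a=cv2.imread('pics/scene0.png')[130:310,200:350];cv2.imwrite('pics/s0c.png',cv2.resize(a,None,fx=3.3,fy=3.3,interpolation=cv2.INTER_CUBIC))
a=cv2.imread('pics/top0.png')[135:225,185:315];cv2.imwrite('pics/t0c.png',cv2.resize(a,None,fx=6,fy=6,interpolation=cv2.INTER_CUBIC))
```

```text
(no output)
```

View pics/s0c.png

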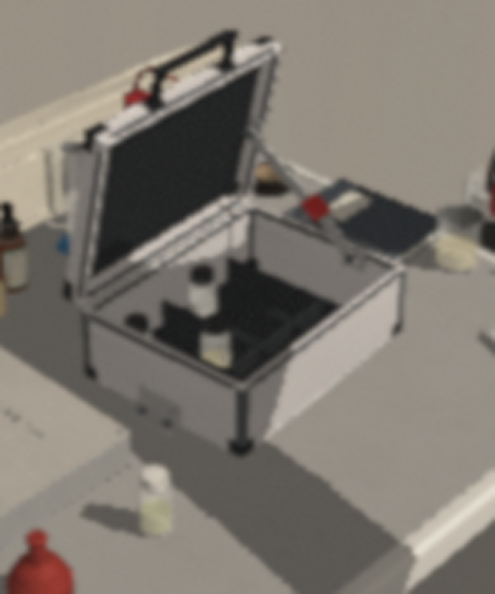

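View pics/t0c.png

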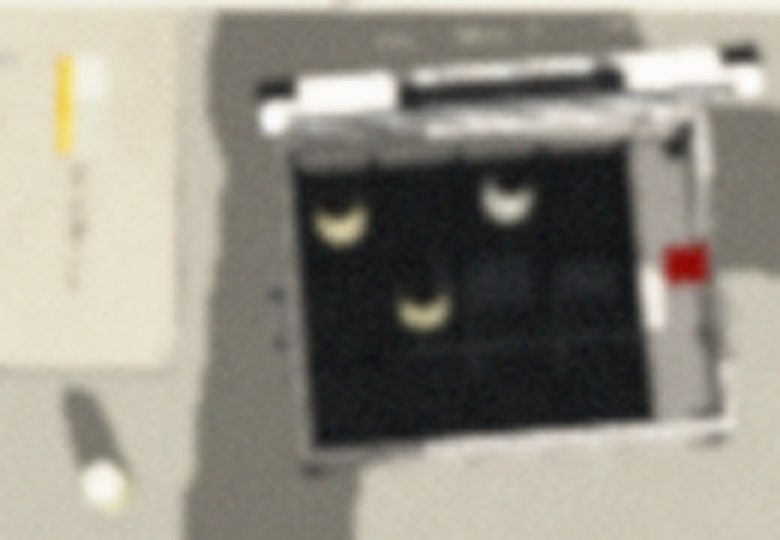

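```bash
cat > h.py <<'E'
import cv2,numpy as np
def load(n): 
    d=np.load(n); return {k:d[k] for k in d.files}
def cloud(f):
    v,u=np.mgrid[:384,:512]; z=f['range_z']
    P=np.stack([(u-f['cx'])/f['fx']*z,(v-f['cy'])/f['fy']*z,z],-1)
    return (P-f['t'])@f['R']
def ray(f,u,v):
    d=np.array([(u-f['cx'])/f['fx'],(v-f['cy'])/f['fy'],1.])@f['R']
    return -f['R'].T@f['t'],d
def onz(f,u,v,z):
    c,d=ray(f,u,v); return c+d*(z-c[2])/d[2]
def tri(f,a,g,b):
    c1,d1=ray(f,*a);c2,d2=ray(g,*b)
    s=np.linalg.lstsq(np.stack([d1,-d2],1),c2-c1,rcond=None)[0]
    p,q=c1+s[0]*d1,c2+s[1]*d2
    return (p+q)/2,np.linalg.norm(p-q)
def proj(f,X):
    c=f['R']@np.asarray(X)+f['t']; return np.array([f['fx']*c[0]/c[2]+f['cx'],f['fy']*c[1]/c[2]+f['cy']])
def blob(m,amin=3):
    n,l,s,c=cv2.connectedComponentsWithStats(m.astype(np.uint8))
    return [(s[i,4],c[i].round(2).tolist(),s[i,:4].tolist()) for i in range(1,n) if s[i,4]>=amin]
E
python3 - <<'E'
from h import *
T=load('top0.npz');S=load('scene0.npz')
P=cloud(T);Q=cloud(S)
for nm,f,C in(('top',T,P),('scene',S,Q)):
    h=cv2.cvtColor(f['image'],cv2.COLOR_RGB2HSV);i=f['image'].astype(int)
    red=((h[...,0]<8)|(h[...,0]>172))&(h[...,1]>150)&(h[...,2]>70)
    print(nm,'red',blob(red,5))
    wh=(i.min(2)>190)
    reg=np.zeros_like(wh); 
    if nm=='top': reg[205:222,193:210]=1
    else: reg[265:300,235:260]=1
    print('white',blob((i.min(2)>(180))&reg),[int(x) for x in [i[reg].min(1).max() ]] if 0 else '')
# worktop z
m=(abs(P[...,0]-.55)<.2)&(abs(P[...,1])<.4)
print('z hist',np.histogram(P[m][:,2],bins=np.arange(-.02,.34,.01)))
rim=(abs(P[...,2]-.078)<.006)&(abs(P[...,0]-.6)<.2)&(abs(P[...,1]+.05)<.25)
p=P[rim];print(len(p),p.min(0),p.max(0))
print('overhead',P[125,::40].round(2).tolist())
b=cv2.resize((np.clip((P[...,2]+.02)/.34,0,1)*255).astype(np.uint8)[135:225,185:315],None,fx=6,fy=6,interpolation=cv2.INTER_NEAREST)
cv2.imwrite('pics/z0.png',cv2.applyColorMap(b,cv2.COLORMAP_JET))
E
```

```text
top red [(np.int32(274), [454.47, 146.43], [444, 139, 24, 16]), (np.int32(197), [436.53, 152.52], [428, 142, 23, 21]), (np.int32(34), [299.0, 178.76], [296, 176, 7, 6]), (np.int32(13), [482.08, 186.31], [481, 184, 4, 6]), (np.int32(142), [167.09, 216.37], [161, 210, 13, 13])]
white [(np.int32(161), [200.85, 214.81], [193, 205, 17, 17])] 
scene red [(np.int32(91), [153.6, 21.03], [143, 18, 22, 7]), (np.int32(129), [155.23, 28.65], [141, 21, 28, 13]), (np.int32(10), [240.7, 158.9], [239, 158, 5, 3]), (np.int32(238), [359.32, 190.17], [350, 183, 20, 15]), (np.int32(28), [295.32, 192.39], [292, 190, 7, 6]), (np.int32(302), [211.83, 306.48], [203, 292, 18, 26]), (np.int32(9), [212.33, 342.11], [211, 341, 4, 3])]
white [] 
z hist (array([   2, 5148, 9043, 1969,  757, 1804, 2975,  248,  321,  565,  204,
         51,  113,  147,   60,   41,  175,   26,    8,    1,    0,    0,
          0,    0,    1,    2,    1,    3,  421,   93,    0,    1,  112,
         37,    0]), array([-0.02, -0.01,  0.  ,  0.01,  0.02,  0.03,  0.04,  0.05,  0.06,
        0.07,  0.08,  0.09,  0.1 ,  0.11,  0.12,  0.13,  0.14,  0.15,
        0.16,  0.17,  0.18,  0.19,  0.2 ,  0.21,  0.22,  0.23,  0.24,
        0.25,  0.26,  0.27,  0.28,  0.29,  0.3 ,  0.31,  0.32,  0.33]))
499 [ 0.48999847 -0.20927635  0.07200381] [0.69942396 0.05424656 0.08398007]
overhead [[0.54, 0.35, 0.87], [0.54, 0.29, 0.87], [0.54, 0.23, 0.87], [0.54, 0.18, 0.87], [0.54, 0.12, 0.87], [0.54, 0.06, 0.87], [0.5, -0.0, 1.0], [0.54, -0.06, 0.87], [0.54, -0.12, 0.87], [0.54, -0.17, 0.87], [0.55, -0.23, 0.87], [0.55, -0.29, 0.87], [0.55, -0.35, 0.87]]
```

View pics/z0.png

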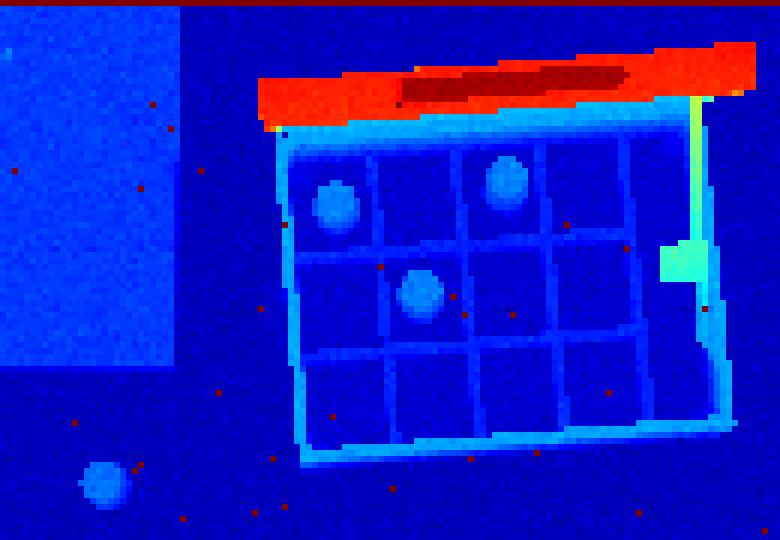

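Run:
```python
from h import *
T=load('top0.npz');S=load('scene0.npz')
P=cloud(T);Q=cloud(S)
# rim points front
def fit(p): 
    vx,vy,x0,y0=cv2.fitLine(p[:,:2].astype(np.float32),cv2.DIST_HUBER,0,.01,.01).ravel(); return np.array([vx,vy]),np.array([x0,y0])
z=P[...,2]; rim=abs(z-.077)<.009
U,V=np.meshgrid(range(512),range(384))
front=rim&(V>203)&(V<214)&(U>237)&(U<304); 
left=rim&(U>230)&(U<238)&(V>160)&(V<208)
right=rim&(U>301)&(U<309)&(V>192)&(V<207)
for n,m in(('front',front),('left',left),('right',right)):
    d,c=fit(P[m]);print(n,m.sum(),'dir',d,'ang',np.arctan2(d[1],d[0]),'c',c,'z',np.median(z[m]), 'extent across',np.ptp((P[m][:,:2]-c)@np.array([-d[1],d[0]])))
# chest yaw from front
d,c=fit(P[front]); 
if d[1]<0:d=-d
yaw=np.arctan2(-d[0],d[1]);print('yaw',yaw)
ex=np.array([np.cos(yaw),np.sin(yaw)]);ey=np.array([-ex[1],ex[0]])
print('front x',np.percentile(P[front][:,:2]@ex,[1,5,50,95,99]))
print('left y',np.percentile(P[left][:,:2]@ey,[1,5,50,95,99]))
print('right y',np.percentile(P[right][:,:2]@ey,[1,5,50,95,99]))
# lid+handle
for a,b in((.24,.29),(.29,.33)):
    m=(z>a)&(z<b)&(V>138)&(V<160)&(U>225)&(U<315);p=P[m]
    print('lid',a,m.sum(),'x',np.percentile(p[:,:2]@ex,[2,50,98]),'y',np.percentile(p[:,:2]@ey,[2,50,98]),'z',np.percentile(p[:,2],[2,50,98]))
# pad
m=(z>.11)&(z<.15)&(U>294)&(U<304)&(V>174)&(V<183);p=P[m];print('pad',m.sum(),p.mean(0),[ (p[:,:2]@e).mean() for e in(ex,ey)],np.ptp(p[:,:2]@ey),np.percentile(p[:,2],[5,95]))
# vials
for n,(u0,u1,v0,v1) in dict(v1=(196,208,209,222),b0=(236,247,163,176),b1=(250,261,178,191),b2=(265,275,159,172)).items():
    m=(z>.053)&(z<.07)&(U>u0)&(U<u1)&(V>v0)&(V<v1);p=P[m];w=p.mean(0);print(n,m.sum(),w, (p.min(0)+p.max(0))/2,w[:2]@ex,w[:2]@ey)
def rg(n,m): p=Q[m];print(n,m.sum(),p.mean(0),np.ptp(p,axis=0))
m=(Q[...,2]>.053)&(Q[...,2]<.07);
print([ (b,) for b in blob(m&(U>230)&(U<265)&(V>255)&(V<300))])
m=m&(U>240)&(U<254)&(V>265)&(V<285);rg('v1 scene',m)
hs=(Q[...,2]>.285)&(Q[...,2]<.33)&(U>225)&(U<300)&(V>130)&(V<180);rg('handle scene',hs);p=Q[hs];print(np.percentile(p[:,:2]@ex,[2,50,98]),np.percentile(p[:,:2]@ey,[2,50,98]))
print('pad tri',tri(T,(299,178.76),S,(295.32,192.39)))
cap=(T['image'].astype(int).min(2));print(cap[205:224,194:210])
# furniture behind
print('behind', [P[v,270].round(3).tolist() for v in range(130,148,2)])
```

```text
front 131 dir [ 0.08476132 -0.9964013 ] ang -1.4859332 c [ 0.5024745  -0.08310138] z 0.07734251355678003 extent across 0.007023187459966577
left 89 dir [0.9963666 0.085168 ] ang 0.08527131 c [0.5981888  0.04709636] z 0.0781718078322432 extent across 0.0064404304548231145
right 36 dir [0.9997586  0.02197265] ang 0.021974418 c [ 0.5311128 -0.2025592] z 0.07631903766492168 extent across 0.017781940430699972
yaw 0.08486314
front x [0.49057157 0.49081632 0.49372931 0.49659735 0.49733118]
left y [-0.00676765 -0.00654241 -0.00377457 -0.00070264 -0.00044648]
right y [-0.25177806 -0.25084751 -0.24722005 -0.236794   -0.23432103]
lid 0.24 518 x [0.64170258 0.65250038 0.66443975] y [-0.24698886 -0.12399153 -0.00430454] z [0.26135456 0.2674618  0.27416713]
lid 0.29 150 x [0.63908882 0.64389683 0.65022014] y [-0.17775327 -0.12548534 -0.07345274] z [0.30264823 0.3079497  0.31279368]
pad 53 [ 0.59714072 -0.17546764  0.12504946] [np.float64(0.5801189232722578), np.float64(-0.22545061628668556)] 0.02483773106241316 [0.11860016 0.13151962]
v1 36 [0.47856634 0.15527148 0.06014123] [0.47793489 0.15648643
[... 1599 characters left out ...]
0 179 182]
 [184 180 183 182 186 208 228 233 234 231 210 186 169 172 178 182]
 [182 182 183 183 190 198 211 217 218 211 199 183 172 175 181 180]
 [182 185 183 182 186 189 192 197 197 193 187 181 178 180 183 184]
 [184 182 184 183 178 182 183 182 185 188 183 181 184 183 180 186]
 [183 182 186 182 184 180 182 180 180 182 181 179 180 181 181 182]
 [179 182 184 183 183 180 180 181 179 179 178 178 182 180 182 182]
 [183 180 182 184 186 181 182 177 179 178 181 179 179 178 184 183]]
behind [[0.537, -0.042, 0.867], [0.533, -0.042, 0.871], [0.53, -0.042, 0.871], [0.777, -0.086, 0.006], [0.77, -0.086, 0.002], [0.765, -0.086, -0.005], [0.755, -0.086, 0.0], [0.747, -0.086, 0.003], [0.67, -0.073, 0.269]]
```

```bash
cat >> h.py <<'E'
from scipy.spatial.transform import Rotation as Rn
yaw=.085
ex=np.array([np.cos(yaw),np.sin(yaw),0]);ey=np.array([-np.sin(yaw),np.cos(yaw),0]);ez=np.array([0,0,1.])
C0=.586*ex-.126*ey
def rpy(zax,xax):
    y=np.cross(zax,xax); return Rn.from_matrix(np.stack([xax,y,zax],1)).as_euler('xyz').tolist()
def W(a,b,c): return C0+a*ex+b*ey+c*ez
E
python3 - <<'E'
from h import *
from plant import robot
T=load('top0.npz');P=cloud(T);S=load('scene0.npz')
L=P-C0; l=np.stack([L@ex,L@ey,P[...,2]],-1)
dv=(abs(l[...,2]-.033)<.006)&(abs(l[...,0])<.09)&(abs(l[...,1])<.118)
fr=dv&(l[...,0]<-.045)&(l[...,0]>-.08)
print('col div',np.histogram(l[fr][:,1],bins=np.arange(-.12,.125,.005)))
md=dv&(l[...,0]>-.06)&(l[...,0]<-.01)
print('row div',np.histogram(l[md][:,0],bins=np.arange(-.06,-.005,.004)))
fl=(l[...,2]<.016)&(abs(l[...,0]+.06)<.02)&(abs(l[...,1]+.01)<.01);print('floor',np.median(l[fl][:,2]))
m=np.zeros((384,512),bool);m[211:220,196:207]=T['image'].min(2)[211:220,196:207]>200
b=blob(m);print(b)
g=cv2.cvtColor(S['image'],cv2.COLOR_RGB2HSV);
Q=cloud(S);mm=(Q[...,2]>.049)&(Q[...,2]<.066);mm[:, :238]=0;mm[:,256:]=0;mm[:260]=0;mm[290:]=0
bs=blob(mm);print(bs)
print('vial top',onz(T,*b[0][1],.060),'tri',tri(T,b[0][1],S,bs[0][1]))
zd=-ez; s=robot.sense()
for nm,p,o in(('v',[.477,.157,.043],rpy(zd,-ey)),('v+',[.477,.157,.043],rpy(zd,ey)),('press',W(-.006,-.0995,.123),rpy(np.sin(.611)*ex-np.cos(.611)*ez,-ey)),('press+',W(-.006,-.0995,.123),rpy(np.sin(.611)*ex-np.cos(.611)*ez,ey)),('hA',W(.06,0,.3),rpy(zd,ex)),('hA-',W(.06,0,.3),rpy(zd,-ex)),('hB',W(-.132,0,.085),rpy(zd,ex)),('hB-',W(-.132,0,.085),rpy(zd,-ex))):
    q=robot.inverse_kinematics(list(p),o);print(nm,np.round(p,3),np.round(o,3),None if q is None else np.round(q,2))
E
```

```text
col div (array([ 0,  0,  0,  0,  0,  0,  1, 15,  2,  0,  0,  0,  0,  0,  0,  0,  0,
       11,  4,  0,  0,  0,  0,  0,  0,  0,  0, 12,  4,  0,  0,  0,  0,  0,
        0,  0,  0,  9,  5,  0,  0,  0,  0,  0,  0,  0,  0,  0]), array([-1.20000000e-01, -1.15000000e-01, -1.10000000e-01, -1.05000000e-01,
       -1.00000000e-01, -9.50000000e-02, -9.00000000e-02, -8.50000000e-02,
       -8.00000000e-02, -7.50000000e-02, -7.00000000e-02, -6.50000000e-02,
       -6.00000000e-02, -5.50000000e-02, -5.00000000e-02, -4.50000000e-02,
       -4.00000000e-02, -3.50000000e-02, -3.00000000e-02, -2.50000000e-02,
       -2.00000000e-02, -1.50000000e-02, -1.00000000e-02, -5.00000000e-03,
        1.11022302e-16,  5.00000000e-03,  1.00000000e-02,  1.50000000e-02,
        2.00000000e-02,  2.50000000e-02,  3.00000000e-02,  3.50000000e-02,
        4.00000000e-02,  4.50000000e-02,  5.00000000e-02,  5.50000000e-02,
        6.00000000e-02,  6.50000000e-02,  7.00000000e-02,  7.50000000e-02,
        8.00000000e-02,  8.50000000e-02,  9.00000000e-02,  9.50000000e-02,
        1.00000000e-01,  1.05000000e-01,  1.1000000
[... 540 characters left out ...]
    -1.486] [ 0.08  0.55 -0.61  2.08  0.51  0.66 -2.36]
v+ [0.477 0.157 0.043] [3.142 0.    1.656] [ 0.35  0.71 -1.01  2.07  0.83  0.84  0.5 ]
press [ 0.597 -0.175  0.123] [-2.531  0.    -1.486] [ 1.12  0.6  -1.01  2.13  1.36  0.26 -2.41]
press+ [ 0.597 -0.175  0.123] [2.531 0.    1.656] [ 1.12  0.6  -1.01  2.13  1.36  0.26  0.74]
hA [ 0.654 -0.071  0.3  ] [3.142 0.    0.085] [ 0.55  0.5  -0.76  1.47  0.35  1.3  -0.15]
hA- [ 0.654 -0.071  0.3  ] [-3.142  0.    -3.057] [-0.65  0.6   1.11  1.55 -0.55  1.34 -2.53]
hB [ 0.463 -0.087  0.085] [3.142 0.    0.085] [ 0.6   0.43 -0.62  2.13  0.38  0.7  -0.19]
hB- [ 0.463 -0.087  0.085] [-3.142  0.    -3.057] [-0.73  0.61  1.11  2.19 -0.78  0.82 -2.16]
```

Run:
```python
from h import *
from plant import robot
o=rpy(-ez,ey)
def st(n): s=robot.sense();print(n,round(s['t'],2),s['tcp_pos'].round(3),s['joint_pos'].round(2),s['wrist_force'].round(1),round(s['opening'],3))
try:
    robot.move_straight([.27,-.42,.35],vel=.3);st('a')
    robot.move_straight([.42,-.2,.36],vel=.3);st('b')
    robot.move_straight([.47,-.02,.34],vel=.25,attitude=o);st('c')
    robot.move_straight([.477,.156,.2],vel=.25);st('d')
except robot.IKError as e: print('IK',e);st('x')
```

```text
a 1.21 [ 0.269 -0.421  0.349] [ 1.07  0.11 -0.17  1.78  0.02  1.26 -0.45] [-0.  -0.7 -0.5] 1.001
b 2.25 [ 0.419 -0.202  0.36 ] [ 0.77  0.05 -0.43  1.82  0.02  1.28 -1.01] [-1.3 -0.7 -0. ] 1.0
c 5.4 [ 0.47 -0.02  0.34] [ 0.65  0.11 -0.75  1.83  0.08  1.24  1.54] [-0.6 -0.6 -0.1] 1.004
d 6.45 [0.477 0.155 0.2  ] [ 0.27  0.33 -0.81  1.95  0.29  0.97  0.98] [ 0.2 -0.7  0. ] 0.998
```

Run:
```python
from h import *
from plant import robot
def st(n): s=robot.sense();print(n,round(s['t'],2),s['tcp_pos'].round(4),s['wrist_force'].round(1),round(s['opening'],3))
robot.grip(.7,25)
print(robot.move_straight([.477,.156,.043],vel=.12,contact_N=4));st('down')
robot.grip(0,25);st('grip')
robot.move_straight([.477,.156,.16],vel=.12);st('up')
for n in('scene','top'):
    f=robot.grab_frame(n);np.savez(n+'1.npz',**f)
    a=f['image'][180:330,160:310] if n=='scene' else f['image'][170:250,160:260]
    cv2.imwrite(f'pics/{n}1.png',cv2.resize(a[...,::-1],None,fx=4,fy=4,interpolation=cv2.INTER_CUBIC))
```

```text
False
down 8.29 [0.4775 0.1562 0.0436] [ 0.6 -0.5  0.1] 0.701
grip 8.68 [0.4774 0.1559 0.0435] [-0.7 -1.4  3.8] 0.301
up 9.81 [0.4765 0.1557 0.1593] [-0.7 -0.4  0. ] 0.296
```

View pics/scene1.png

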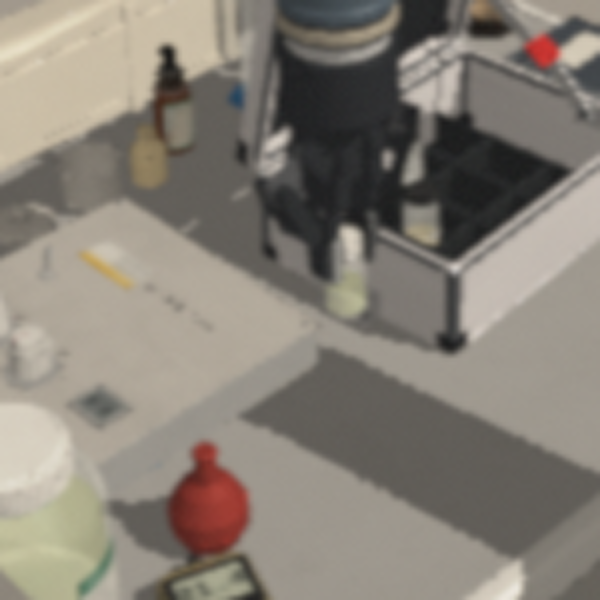

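Run:
```python
from h import *
from plant import robot
def st(n): s=robot.sense();print(n,round(s['t'],2),s['tcp_pos'].round(4),s['wrist_force'].round(1),round(s['opening'],3))
c=W(-.06,-.0095,0);print(c)
robot.move_straight([.48,.15,.19],vel=.2)
robot.move_straight([c[0],c[1],.17],vel=.2);st('over')
f=robot.grab_frame('scene');a=f['image'][130:310,200:350]
cv2.imwrite('pics/s2.png',cv2.resize(a[...,::-1],None,fx=3.3,fy=3.3,interpolation=cv2.INTER_CUBIC))
f=robot.grab_frame('top');a=f['image'][135:225,185:315]
cv2.imwrite('pics/t2.png',cv2.resize(a[...,::-1],None,fx=6,fy=6,interpolation=cv2.INTER_CUBIC))
```

```text
[ 0.5356046  -0.09035462  0.        ]
over 11.6 [ 0.5355 -0.0888  0.1701] [-0.6 -0.3  0.4] 0.296
```

View pics/s2.png

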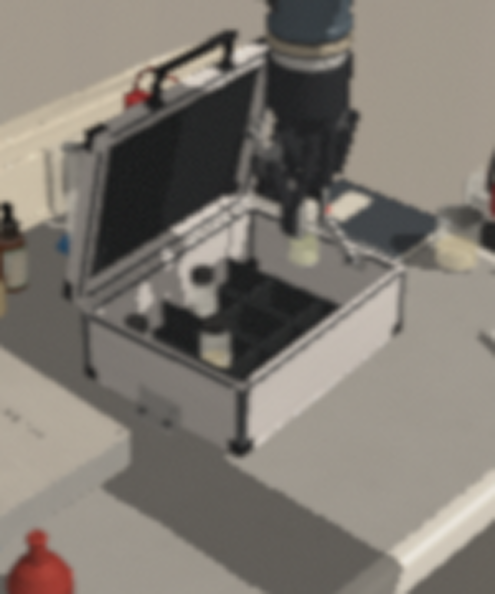

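View pics/t2.png

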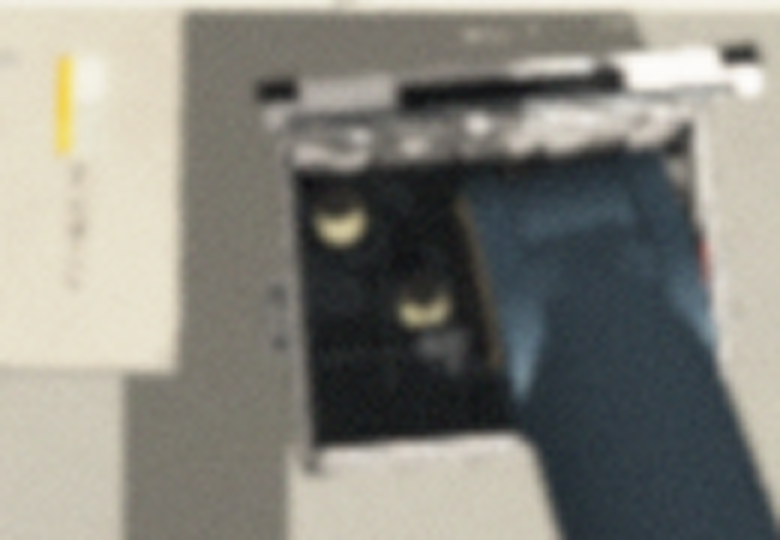

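Run:
```python
from h import *
from plant import robot
def st(n): s=robot.sense();print(n,round(s['t'],2),s['tcp_pos'].round(4),s['wrist_force'].round(1),round(s['opening'],3))
c=W(-.06,-.0095,0)
print(robot.move_straight([c[0],c[1],.062],vel=.12,contact_N=4));st('mid')
print(robot.move_straight([c[0],c[1],.046],vel=.03,contact_N=3));st('touch')
```

```text
False
mid 12.75 [ 0.5362 -0.0903  0.0626] [0.  0.6 0.5] 0.297
True
touch 13.21 [ 0.536  -0.0908  0.0493] [-1.6 -0.4  5.7] 0.293
```

Run:
```python
from h import *
from plant import robot
def st(n): s=robot.sense();print(n,round(s['t'],2),s['tcp_pos'].round(4),s['wrist_force'].round(1),round(s['opening'],3))
p=robot.sense()['tcp_pos']
robot.grip(.6,25);st('rel')
robot.move_straight([p[0],p[1],.14],vel=.1)
robot.move_straight([.44,-.10,.26],vel=.25);st('up')
for n in('scene','top'):
    f=robot.grab_frame(n);np.savez(n+'3.npz',**f)
    a=f['image'][130:310,200:350] if n=='scene' else f['image'][135:225,185:315]
    k=3.3 if n=='scene' else 6
    cv2.imwrite(f'pics/{n}3.png',cv2.resize(a[...,::-1],None,fx=k,fy=k,interpolation=cv2.INTER_CUBIC))
```

```text
rel 13.57 [ 0.535  -0.0906  0.0487] [-0.  -0.1 -1.1] 0.602
up 15.4 [ 0.4399 -0.1001  0.2593] [-0.3  0.9 -0.1] 0.6
```

View pics/scene3.png

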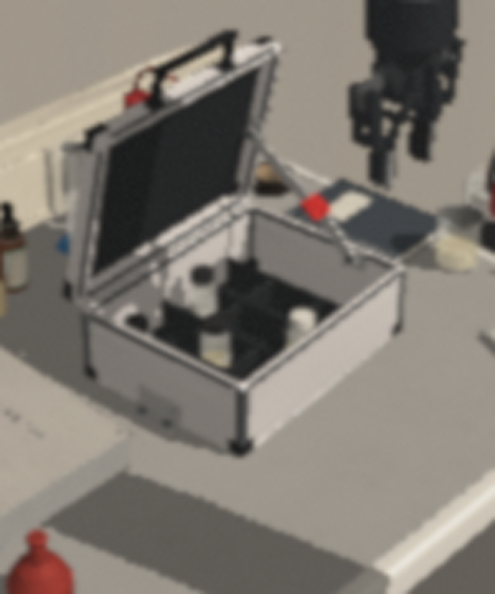

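View pics/top3.png

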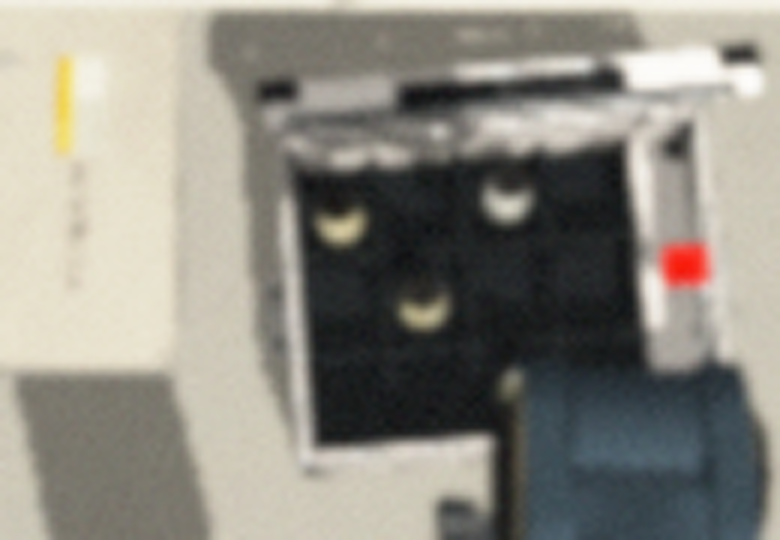

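Run:
```python
from h import *
from plant import robot
T=load('top3.npz');S=load('scene3.npz')
c={}
for n,f,(u0,u1,v0,v1) in(('t',T,(290,308,170,188)),('s',S,(285,305,183,202))):
    h=cv2.cvtColor(f['image'],cv2.COLOR_RGB2HSV)
    m=((h[...,0]<10)|(h[...,0]>170))&(h[...,1]>110)&(h[...,2]>60)
    k=np.zeros_like(m);k[v0:v1,u0:u1]=1;m&=k
    b=blob(m);print(b);c[n]=max(b)[1]
    p=cloud(f)[m];p=p[(p[:,2]>.1)&(p[:,2]<.15)];l=p-C0;l=np.stack([l@ex,l@ey,p[:,2]],-1)
    d=l-l.mean(0);w=np.linalg.svd(d[np.abs(d).max(1)<.02],full_matrices=False)[2][2];print(n,len(l),'chest',l.mean(0).round(4),np.median(l,0).round(4),'n',w.round(2),np.degrees(np.arctan2(abs(w[0]),abs(w[2]))))
X,r=tri(T,c['t'],S,c['s']);L=X-C0;print('tri',X,L@ex,L@ey,r)
# white vial cap in scene depth
Q=cloud(S);l=Q-C0;l=np.stack([l@ex,l@ey,Q[...,2]],-1)
m=(l[...,2]>.045)&(l[...,2]<.085)&(l[...,0]>-.085)&(l[...,0]<-.02)&(abs(l[...,1]+.01)<.03);print('cap',m.sum(),l[m].mean(0),l[m].max(0),l[m].min(0))
```

```text
[(np.int32(54), [298.67, 178.76], [295, 175, 8, 8])]
t 48 chest [-0.0064 -0.0997  0.1244] [-0.0063 -0.1005  0.1242] n [-0.64  0.01  0.77] 39.83218612766667
[(np.int32(49), [295.22, 192.18], [291, 189, 9, 8])]
s 45 chest [-0.0071 -0.0971  0.1204] [-0.0077 -0.0954  0.1203] n [-0.67 -0.04  0.74] 42.395518932736444
tri [ 0.59651368 -0.17593786  0.11942203] -0.006576642697278159 -0.09994529536964271 0.0009519744489887495
cap 56 [-0.06188497 -0.00320989  0.05833636] [-0.04768593  0.00521357  0.06835729] [-0.07275187 -0.01756492  0.04595994]
```

Run:
```python
from h import *
from plant import robot
a=np.radians(35)
def st(n): s=robot.sense();print(n,round(s['t'],2),s['tcp_pos'].round(4),s['joint_pos'].round(2),s['wrist_force'].round(1),round(s['opening'],3))
for th in (35,30,25,20):
  b=np.radians(th);d=np.sin(b)*ex-np.cos(b)*ez
  dp=np.sin(a)*ex-np.cos(a)*ez
  for k in(-.05,0,.024):
    q=robot.inverse_kinematics(list(W(-.0067,-.099,.1225)-.011*d+k*dp),rpy(d,ey));print(th,k,None if q is None else np.round(q,2))
st('')
```

```text
35 -0.05 [ 1.3   0.52 -1.18  2.15  1.    0.29  1.08]
35 0 [ 1.13  0.57 -1.02  2.14  1.28  0.25  0.8 ]
35 0.024 [ 1.09  0.63 -1.    2.12  1.45  0.27  0.65]
30 -0.05 [ 0.96  0.35 -0.74  2.11  0.14  0.28  1.84]
30 0 [ 0.96  0.48 -0.81  2.09  0.67  0.25  1.34]
30 0.024 [ 0.94  0.55 -0.82  2.07  0.89  0.26  1.14]
25 -0.05 [ 0.91  0.35 -0.72  2.06  0.2   0.4   1.76]
25 0 [ 0.81  0.44 -0.64  2.04  0.34  0.34  1.63]
25 0.024 [ 0.76  0.49 -0.6   2.03  0.4   0.31  1.57]
20 -0.05 [ 0.88  0.37 -0.71  2.    0.26  0.53  1.7 ]
20 0 [ 0.8   0.46 -0.66  1.98  0.38  0.47  1.58]
20 0.024 [ 0.76  0.51 -0.63  1.97  0.44  0.45  1.53]
 15.5 [ 0.44   -0.0998  0.2587] [ 0.85  0.15 -0.79  1.98  0.12  1.06  1.67] [ 0.9 -0.  -0.1] 0.602
```

```bash
cat >> h.py <<'E'
b25=np.radians(25);dt=np.sin(b25)*ex-np.cos(b25)*ez
a35=np.radians(35);dp=np.sin(a35)*ex-np.cos(a35)*ez; tp=-np.cos(a35)*ex-np.sin(a35)*ez
E
python3 - <<'E'
from h import *
from plant import robot
def st(n): s=robot.sense();print(n,round(s['t'],2),s['tcp_pos'].round(4),s['joint_pos'].round(2),s['wrist_force'].round(1),round(s['opening'],3))
pad=W(-.0067,-.099,.1225)+.003*tp; c=pad-.011*dt
robot.grip(0)
robot.move_straight(c-.04*dp,vel=.15,attitude=rpy(dt,ey));st('standoff')
hit=robot.move_straight(c+.004*dp,vel=.04,contact_N=2.5);st(f'contact {hit}')
p=robot.sense()['tcp_pos'];print('along',(p-c)@dp)
for n in('scene','top'):
    f=robot.grab_frame(n)
    a=f['image'][130:310,200:350] if n=='scene' else f['image'][135:225,185:315]
    k=3.3 if n=='scene' else 6
    cv2.imwrite(f'pics/{n}4.png',cv2.resize(a[...,::-1],None,fx=k,fy=k,interpolation=cv2.INTER_CUBIC))
E
```

```text
standoff 17.38 [ 0.5666 -0.1773  0.164 ] [ 0.9   0.37 -0.71  2.06  0.24  0.38  1.73] [-0.5 -0.1  1.3] 0.0
contact False 18.62 [ 0.5917 -0.1755  0.1277] [ 0.78  0.44 -0.61  2.05  0.32  0.32  1.65] [-0.6 -0.9  0.1] 0.0
along 0.003910351511981788
```

View pics/scene4.png

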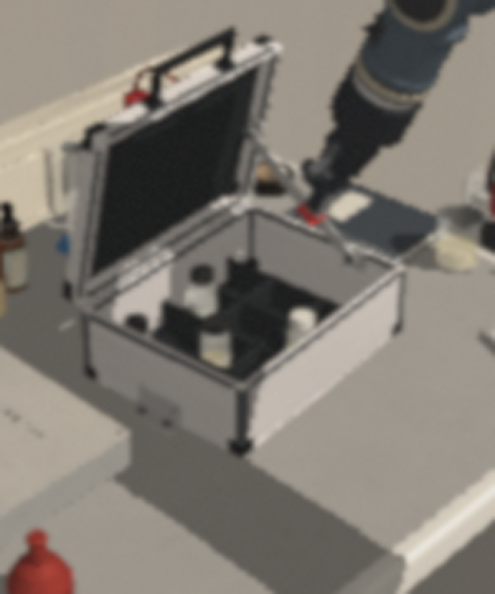

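Run:
```python
from h import *
from plant import robot
def st(n): s=robot.sense();print(n,round(s['t'],2),s['tcp_pos'].round(4),s['wrist_force'].round(1))
pad=W(-.0067,-.099,.1225)+.003*tp; c=pad-.011*dt
hit=robot.move_straight(c+.014*dp,vel=.03,contact_N=2);p=robot.sense()['tcp_pos'];st(f'contact {hit} along {(p-c)@dp:.4f}')
```

```text
contact True along 0.0058 18.93 [ 0.5921 -0.1754  0.1257] [-0.3  1.1  0.3]
```

Run:
```python
from h import *
from plant import robot
def st(n): s=robot.sense();print(n,round(s['t'],2),s['tcp_pos'].round(4),s['wrist_force'].round(1),'along %.4f'%((s['tcp_pos']-c)@dp))
pad=W(-.0067,-.099,.1225)+.003*tp; c=pad-.011*dt
for k in(.009,.012,.016,.020,.024):
    hit=robot.move_straight(c+k*dp,vel=.03,contact_N=25);st(hit)
for n in('scene','top'):
    f=robot.grab_frame(n)
    a=f['image'][130:310,200:350] if n=='scene' else f['image'][135:225,185:315]
    k=3.3 if n=='scene' else 6
    cv2.imwrite(f'pics/{n}5.png',cv2.resize(a[...,::-1],None,fx=k,fy=k,interpolation=cv2.INTER_CUBIC))
```

```text
False 19.2 [ 0.594  -0.1752  0.1229] [-1.   0.4  0.8] along 0.0092
False 19.45 [ 0.5957 -0.175   0.1205] [-2.2  0.1  0.2] along 0.0121
False 19.73 [ 0.5977 -0.1749  0.1171] [-3.5 -0.2 -0.3] along 0.0161
False 20.02 [ 0.599  -0.1747  0.1132] [-6.1 -0.4  0.7] along 0.0200
False 20.3 [ 0.5997 -0.1747  0.109 ] [-9.  -0.6  0.5] along 0.0239
```

View pics/scene5.png

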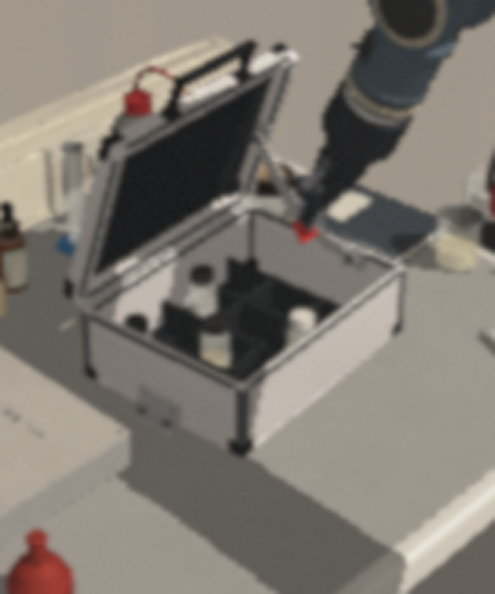

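```bash
cat > look.py <<'E'
from h import *
def lidstate(robot,tag):
    for n in('scene','top'):
        f=robot.grab_frame(n);np.savez(f'{n}{tag}.npz',**f)
        a=f['image'][130:310,200:350] if n=='scene' else f['image'][135:225,185:315]
        k=3.3 if n=='scene' else 6
        cv2.imwrite(f'pics/{n}{tag}.png',cv2.resize(a[...,::-1],None,fx=k,fy=k,interpolation=cv2.INTER_CUBIC))
        P=cloud(f);L=P-C0;l=np.stack([L@ex,L@ey,P[...,2]],-1)
        m=(l[...,2]>.28)&(l[...,2]<.33)&(abs(l[...,1])<.06)&(abs(l[...,0]-.03)<.12);p=l[m]
        print(n,'bar',m.sum(),'med',np.median(p,0).round(4),'ztop',np.percentile(p[:,2],[50,95]).round(4),'xrange',np.percentile(p[:,0],[2,98]).round(4),'yrange',np.percentile(p[:,1],[2,98]).round(4))
        h=cv2.cvtColor(f['image'],cv2.COLOR_RGB2HSV)
        r=((h[...,0]<10)|(h[...,0]>170))&(h[...,1]>110)&(h[...,2]>50)&(abs(l[...,1]+.1)<.03)&(abs(l[...,0])<.08)&(l[...,2]>.05)
        print('  pad',r.sum(),l[r].mean(0).round(4) if r.any() else '')
E
python3 - <<'E'
from look import *
from plant import robot
p=robot.sense()['tcp_pos']
robot.move_straight(p-.06*dp,vel=.12)
robot.move_straight(p-.14*dp+.02*ez,vel=.2)
s=robot.sense();print(s['t'],s['wrist_force'])
lidstate(robot,6)
E
```

```text
21.6833 [-0.42450847  0.04648512 -0.03514772]
scene bar 134 med [0.0334 0.0094 0.299 ] ztop [0.299  0.3027] xrange [0.0292 0.0429] yrange [-0.0499  0.057 ]
  pad 43 [ 0.004  -0.0982  0.0919]
top bar 153 med [ 0.0359 -0.0009  0.3027] ztop [0.3027 0.3073] xrange [0.0311 0.0425] yrange [-0.051  0.052]
  pad 41 [ 0.0057 -0.0999  0.0956]
```

View pics/scene6.png

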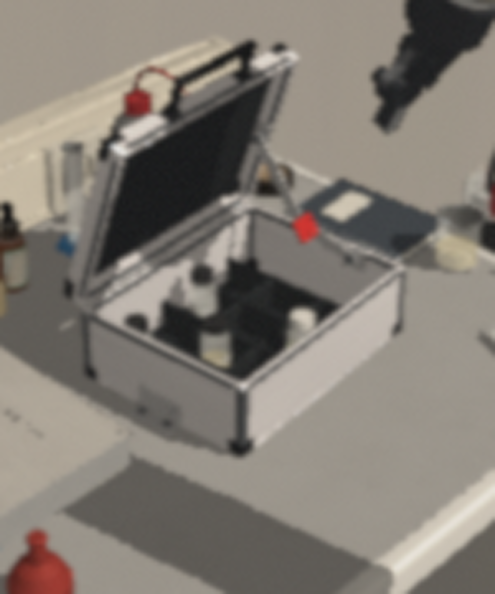

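View pics/top6.png

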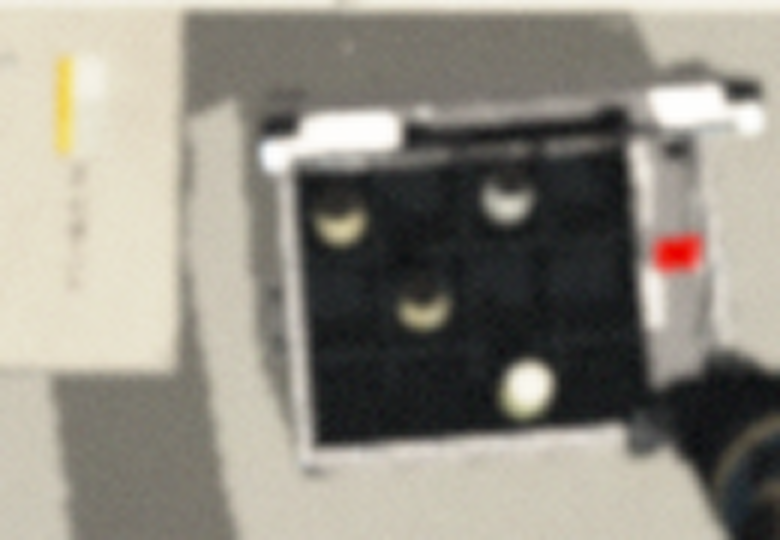

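Run:
```python
from look import *
from plant import robot
def st(n): s=robot.sense();print(n,round(s['t'],2),s['tcp_pos'].round(4),s['joint_pos'].round(2),s['wrist_force'].round(1),round(s['opening'],3))
o=rpy(-ez,ex)
try:
    robot.move_straight(W(-.11,-.03,.37),vel=.22,attitude=o);st('a')
    robot.grip(.55,30)
    robot.move_straight(W(.035,0,.36),vel=.2);st('b')
except robot.IKError as e: print(e);st('x')
f=robot.grab_frame('scene');cv2.imwrite('pics/s7.png',f['image'][...,::-1])
```

```text
a 23.62 [ 0.4873 -0.115   0.3696] [ 0.78  0.15 -0.71  1.72  0.1   1.31  0.14] [-0.1  0.8 -0.3] -0.0
b 25.02 [ 0.6289 -0.0731  0.36  ] [ 0.54  0.41 -0.71  1.45  0.27  1.38 -0.09] [-0.4  0.3  0.3] 0.551
```

View pics/s7.png

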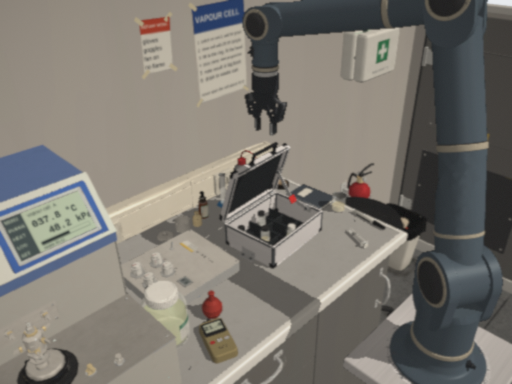

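```bash
cat > arc.py <<'E'
from look import *
import json
from plant import robot
H=np.array([.095,.078])
def loc(p): L=p-C0; return np.array([L@ex,L@ey,p[2]])
def run(phis,off,cr,vel=.07,lim=25):
    y=loc(robot.sense()['tcp_pos'])[1]
    for ph in phis:
        r=np.array([-np.cos(ph),np.sin(ph)])
        b=H+(.227+cr)*r
        hit=robot.move_straight(W(b[0]+off[0],y,b[1]+off[1]),vel=vel,contact_N=lim)
        s=robot.sense();F=s['wrist_force'];f=np.array([F@ex,F[2]])
        fr=f@r; ft=f@np.array([np.sin(ph),np.cos(ph)])
        l=loc(s['tcp_pos'])
        print('%.2f t%.1f hit%d pos %s Fx %.1f Fy %.1f Fz %.1f Frad %.1f Ftan %.1f op %.3f cr %.4f T%s'%(ph,s['t'],hit,l.round(4),f[0],F@ey,f[1],fr,ft,s['opening'],cr,s['torque'].round(1)))
        if hit: break
        if abs(fr)>3: cr+=np.clip(.00015*fr,-.0015,.0015)
    return cr
E
python3 - <<'E'
from arc import *
def st(n): s=robot.sense();print(n,round(s['t'],2),loc(s['tcp_pos']).round(4),s['wrist_force'].round(1),round(s['opening'],3))
hit=robot.move_straight(W(.035,0,.289),vel=.1,contact_N=5);st(hit)
if not hit:
    robot.grip(0,30);st('grip')
    lidstate(robot,8)
E
```

```text
False 25.93 [0.0354 0.     0.2897] [1.3 0.3 0.6] 0.549
grip 26.34 [0.0352 0.     0.2897] [-1.  -1.1  2.7] 0.126
scene bar 293 med [0.0319 0.011  0.302 ] ztop [0.302  0.3284] xrange [0.0021 0.0654] yrange [-0.0485  0.057 ]
  pad 42 [ 0.0042 -0.0974  0.0919]
top bar 48 med [0.0354 0.0374 0.3025] ztop [0.3025 0.3069] xrange [0.0287 0.0421] yrange [0.0195 0.0546]
  pad 0
```

View pics/scene8.png

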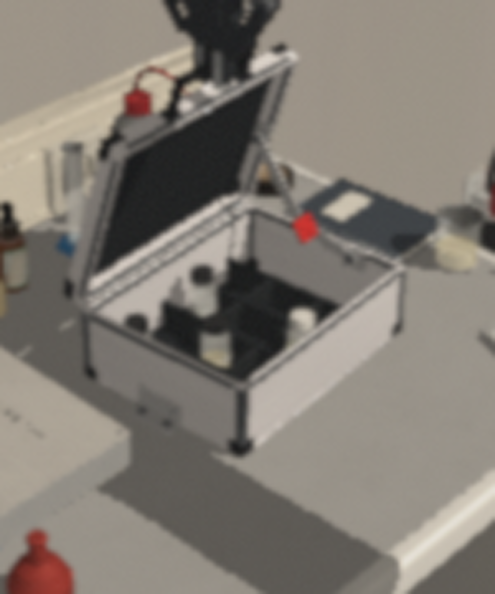

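Run:
```python
from arc import *
cr=run([1.25,1.18,1.1,1.02],[0,-.0073],0.0,vel=.06);print(cr)
lidstate(robot,9)
```

```text
1.25 t26.8 hit0 pos [0.0225 0.     0.2858] Fx -1.6 Fy -0.2 Fz 2.2 Frad 2.6 Ftan -0.8 op 0.128 cr 0.0000 T[ 0.1  0.  -0. ]
1.18 t27.2 hit0 pos [0.0073 0.     0.2801] Fx -2.0 Fy 0.1 Fz 1.3 Frad 2.0 Ftan -1.4 op 0.129 cr 0.0000 T[-0.1  0.1 -0. ]
1.10 t27.7 hit0 pos [-8.800e-03  1.000e-04  2.724e-01] Fx -1.2 Fy 0.3 Fz -0.6 Frad 0.1 Ftan -1.4 op 0.131 cr 0.0000 T[ 0.  -0.1  0. ]
1.02 t28.1 hit0 pos [-0.0248  0.      0.2636] Fx -1.3 Fy -0.2 Fz -0.4 Frad 0.4 Ftan -1.4 op 0.130 cr 0.0000 T[0.  0.1 0.1]
0.0
scene bar 367 med [-0.0207  0.011   0.3105] ztop [0.3105 0.3278] xrange [-0.0746  0.0249] yrange [-0.0091  0.0196]
  pad 42 [ 0.0042 -0.0989  0.0663]
top bar 5 med [-0.0226  0.0418  0.2804] ztop [0.2804 0.2813] xrange [-0.0245 -0.0212] yrange [0.0303 0.0531]
  pad 0
```

View pics/scene9.png

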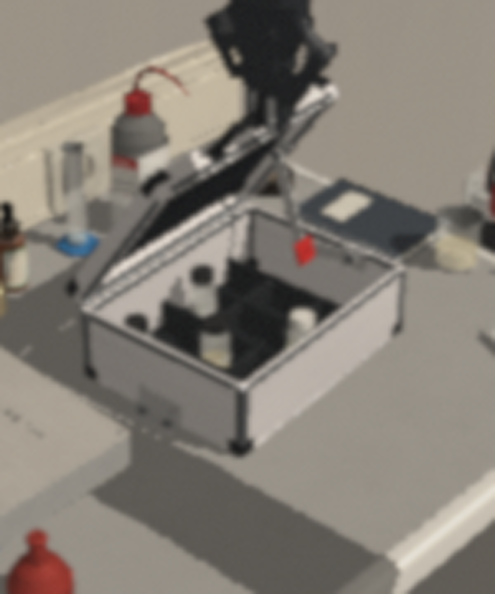

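Excellent; the lid follows with forces under 3 N. Continue down.

Run:
```python
from arc import *
cr=run([.94,.86,.78,.70,.62,.54,.46,.38,.30],[0,-.0073],0.0,vel=.06,lim=15);print(cr)
lidstate(robot,10)
```

```text
0.94 t28.7 hit0 pos [-0.0394  0.      0.2536] Fx -0.6 Fy -0.8 Fz -1.2 Frad -0.6 Ftan -1.2 op 0.131 cr 0.0000 T[-0.  -0.1  0. ]
0.86 t29.1 hit0 pos [-5.390e-02  1.000e-04  2.421e-01] Fx -0.3 Fy 0.2 Fz -1.6 Frad -1.0 Ftan -1.2 op 0.127 cr 0.0000 T[-0.  -0.2  0. ]
0.78 t29.6 hit0 pos [-6.710e-02  1.000e-04  2.297e-01] Fx -0.1 Fy -0.0 Fz -2.5 Frad -1.7 Ftan -1.8 op 0.127 cr 0.0000 T[-0.1 -0.1 -0. ]
0.70 t30.0 hit0 pos [-7.890e-02  1.000e-04  2.166e-01] Fx -0.2 Fy -0.0 Fz -1.5 Frad -0.9 Ftan -1.3 op 0.121 cr 0.0000 T[-0.  -0.1  0. ]
0.62 t30.5 hit0 pos [-0.0902  0.      0.2021] Fx -1.2 Fy -0.3 Fz -1.2 Frad 0.3 Ftan -1.7 op 0.125 cr 0.0000 T[-0.1  0.  -0. ]
0.54 t30.9 hit0 pos [-1.000e-01  1.000e-04  1.871e-01] Fx -2.8 Fy -0.5 Fz -0.5 Frad 2.2 Ftan -1.9 op 0.124 cr 0.0000 T[-0.1  0.2  0. ]
0.46 t31.4 hit0 pos [-0.1087  0.      0.1712] Fx -1.6 Fy -0.0 Fz -0.8 Frad 1.1 Ftan -1.4 op 0.125 cr 0.0000 T[-0.2  0.3  0. ]
0.38 t31.8 hit0 pos [-1.161e-01  1.000e-04  1.548e-01] Fx -3.9 Fy -0.3 Fz 0.5 Frad 3.8 Ftan -0.9 op 0.129 cr 0.0000 T[-0.1  0.5 -0. ]
0.30 t32.3 hit0 pos [-0.1222  0.      0.1381] Fx -2.9 Fy -1.1 Fz -1.4 Frad 2.4 Ftan -2.1 op 0.128 cr 0.0006 T[-0.2  0.3  0. ]
0.0005726676139039544
scene bar 3 med [-0.0891  0.0138  0.2996] ztop [0.2996 0.3188] xrange [-0.0899 -0.0847] yrange [0.0121 0.0204]
  pad 0
  return _methods._mean(a, axis=axis, dtype=dtype,
  ret = um.true_divide(
Traceback (most recent call last):
  File "look.py", line 10, in lidstate
    print(n,'bar',m.sum(),'med',np.median(p,0).round(4),'ztop',np.percentile(p[:,2],[50,95]).round(4),'xrange',np.percentile(p[:,0],[2,98]).round(4),'yrange',np.percentile(p[:,1],[2,98]).round(4))
                                                               ~~~~~~~~~~~~~^^^^^^^^^^^^^^^^
IndexError: index -1 is out of bounds for axis 0 with size 0
```

View pics/scene10.png

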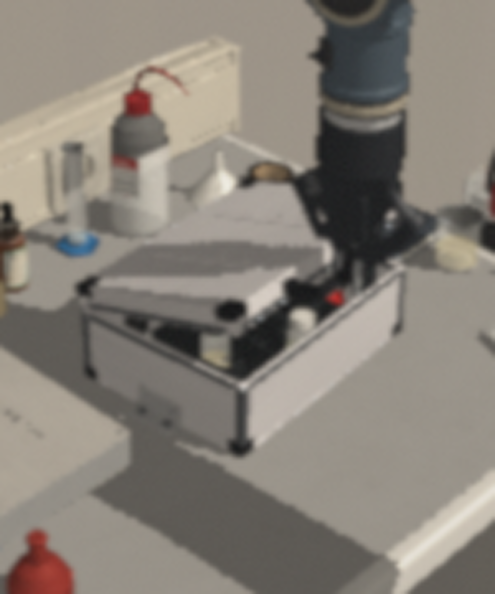

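Run:
```python
from arc import *
cr=run([.23,.16,.11,.08],[0,-.0073],0.0006,vel=.05,lim=15)
cr=run([.06,.045,.03],[0,-.0073],cr,vel=.015,lim=8);print(cr)
f=robot.grab_frame('scene');cv2.imwrite('pics/s11.png',cv2.resize(f['image'][130:310,200:350,::-1],None,fx=3.3,fy=3.3,interpolation=cv2.INTER_CUBIC))
```

```text
0.23 t32.8 hit0 pos [-0.1267  0.      0.1225] Fx -3.0 Fy -0.8 Fz -0.6 Frad 2.8 Ftan -1.3 op 0.124 cr 0.0006 T[-0.1  0.4  0. ]
0.16 t33.3 hit0 pos [-0.13    0.      0.1069] Fx -4.8 Fy -0.7 Fz -2.1 Frad 4.4 Ftan -2.9 op 0.126 cr 0.0006 T[-0.1  0.7 -0. ]
0.11 t33.7 hit0 pos [-0.1317  0.      0.0959] Fx -2.8 Fy -0.5 Fz -0.2 Frad 2.8 Ftan -0.5 op 0.127 cr 0.0013 T[-0.1  0.5 -0. ]
0.08 t34.0 hit0 pos [-0.1325  0.      0.089 ] Fx -4.4 Fy -1.2 Fz -0.6 Frad 4.3 Ftan -0.9 op 0.129 cr 0.0013 T[-0.2  0.5  0. ]
0.06 t34.4 hit0 pos [-1.33e-01  1.00e-04  8.45e-02] Fx -1.8 Fy -0.2 Fz -0.3 Frad 1.8 Ftan -0.4 op 0.127 cr 0.0019 T[-0.1  0.1  0. ]
0.04 t34.8 hit0 pos [-0.1332  0.      0.081 ] Fx -0.8 Fy -0.3 Fz -0.5 Frad 0.7 Ftan -0.5 op 0.125 cr 0.0019 T[-0.  -0.1 -0. ]
0.03 t35.2 hit0 pos [-0.1334  0.      0.0776] Fx 0.3 Fy -0.1 Fz -1.0 Frad -0.4 Ftan -1.0 op 0.129 cr 0.0019 T[-0.1 -0.2  0. ]
0.001903311788677308
```

View pics/s11.png

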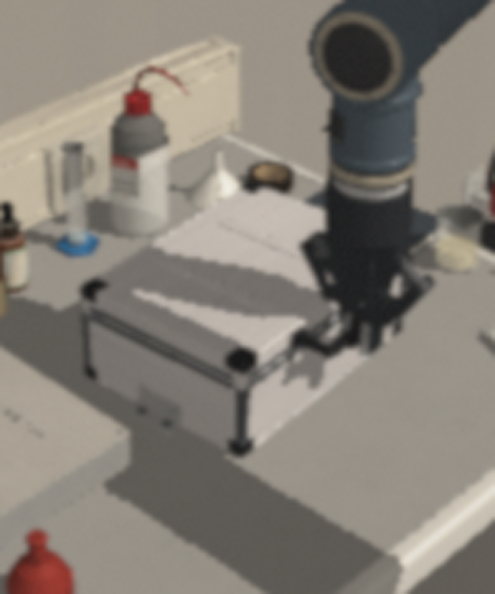

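Run:
```python
from arc import *
cr=run([.02,.01,0,-.01,-.02],[0,-.0073],.0019,vel=.015,lim=7)
f=robot.grab_frame('top');np.savez('top12.npz',**f)
P=cloud(f);L=P-C0;l=np.stack([L@ex,L@ey,P[...,2]],-1)
for x in np.arange(-.08,.1,.02):
    m=(abs(l[...,0]-x)<.01)&(abs(l[...,1]-.08)<.035);print(round(x,2),m.sum(),np.median(l[m][:,2]).round(4))
```

```text
0.02 t35.4 hit1 pos [-0.1335 -0.      0.0767] Fx -2.1 Fy -0.4 Fz 6.5 Frad 2.2 Ftan 6.5 op 0.132 cr 0.0019 T[0.  0.2 0. ]
-0.08 495 1.0072
-0.06 649 0.8717
-0.04 8429 1.0788
-0.02 118 0.1023
0.0 122 0.1029
0.02 119 0.1027
0.04 116 0.103
0.06 112 0.1023
0.08 115 0.1026
```

Run:
```python
from arc import *
p=robot.sense()['tcp_pos']
hit=robot.move_straight(p-.003*ez,vel=.01,contact_N=8);s=robot.sense();print(hit,s['t'],s['tcp_pos'],s['wrist_force'])
robot.grip(.4);s=robot.sense();print(s['t'],s['opening'],s['wrist_force'])
p=s['tcp_pos']
print(robot.move_straight([p[0],p[1],.17],vel=.08,contact_N=8));print(robot.sense()['wrist_force'])
robot.move_straight([.44,-.25,.36],vel=.25)
s=robot.sense();print(s['t'])
for n in('scene','top'):
    f=robot.grab_frame(n);np.savez(n+'13.npz',**f)
    a=f['image'][130:310,200:350] if n=='scene' else f['image'][135:270,155:365]
    k=3.3 if n=='scene' else 3.8
    cv2.imwrite(f'pics/{n}13.png',cv2.resize(a[...,::-1],None,fx=k,fy=k,interpolation=cv2.INTER_CUBIC))
    P=cloud(f);L=P-C0;l=np.stack([L@ex,L@ey,P[...,2]],-1)
    print(n,[(round(x,2),np.median(l[(abs(l[...,0]-x)<.01)&(abs(l[...,1]-.06)<.035)&(l[...,2]<.2)][:,2]).round(4)) for x in np.arange(-.08,.1,.02)])
    m=(abs(l[...,0]+.132)<.01)&(abs(l[...,1])<.04)&(l[...,2]>.05)&(l[...,2]<.15);print('bar',m.sum(),np.median(l[m],0),np.percentile(l[m][:,2],95) if m.any() else '')
```

```text
True 35.675 [ 0.46152413 -0.08714245  0.0766409 ] [-2.40720072 -1.3773127   7.59248718]
36.025 0.4036743558240989 [ 1.02073487 -0.35978086  0.36012472]
False
[ 0.06419458 -0.13489204  0.25087145]
38.5
scene [(np.float64(-0.08), np.float64(0.1005)), (np.float64(-0.06), np.float64(0.1002)), (np.float64(-0.04), np.float64(0.1007)), (np.float64(-0.02), np.float64(0.1004)), (np.float64(0.0), np.float64(0.1001)), (np.float64(0.02), np.float64(0.101)), (np.float64(0.04), np.float64(0.1002)), (np.float64(0.06), np.float64(0.1005)), (np.float64(0.08), np.float64(0.1004))]
bar 82 [-0.13506312 -0.00089644  0.09293808] 0.09612739584431886
top [(np.float64(-0.08), np.float64(0.1024)), (np.float64(-0.06), np.float64(0.1029)), (np.float64(-0.04), np.float64(0.1032)), (np.float64(-0.02), np.float64(0.1026)), (np.float64(0.0), np.float64(0.103)), (np.float64(0.02), np.float64(0.1023)), (np.float64(0.04), np.float64(0.1025)), (np.float64(0.06), np.float64(0.1028)), (np.float64(0.08), np.float64(0.1025))]
bar 83 [-0.13201568 -0.00020101  0.09580557] 0.10114324322448126
```

View pics/scene13.png

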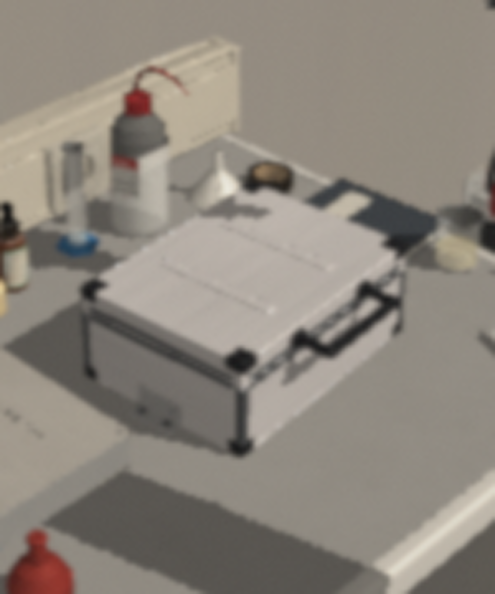

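View pics/top13.png

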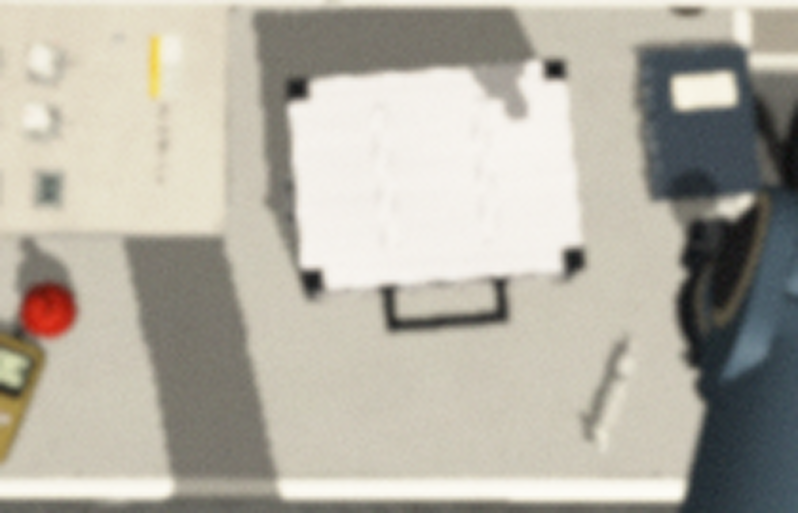

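Run:
```python
from plant import robot
s=robot.sense();print(s['t'],s['wrist_force'],s['joint_velocities'].round(3))
print(robot.close_job())
```

```text
38.6 [ 0.48728431 -0.51386649 -0.0407534 ] [ 0.    -0.002  0.005 -0.006  0.001  0.002  0.   ]
the job is handed in; nothing more can be done
None
```

The job is done and handed in at about 38.6 s of the 70 s allowed, with the arm touching nothing.

- **Vial:** I set the white-capped vial upright in cell_c, the third cell from the left in the front row. It touched the floor at the expected height. After the stay was pressed, the pictures still showed it standing, with the three black-capped vials in their cells.
- **Stay:** I pressed the red plate with closed fingers until the stay folded past straight. The plate ended about 30 mm from where it started and the lid stayed up at about 1.25 rad, roughly 0.1 rad lower than before.
- **Lid:** I gripped the handle bar and lowered the lid all the way round to contact at the rim before letting go. Wrist forces stayed under about 8 N.
- **Last checks:** The lid top is level at 100 mm in one camera and 103 mm in the other, against 102 mm expected. The bar centre is at about 90 mm, which is the shut position. The pipette bulb looked undisturbed.

**Checks that failed or disagreed:**
- The plate's height from the cameras ranged from 118 to 125 mm. Touch came about 6 mm later than I planned, so I measured the press from the point of contact.
- The bar appears to have slid about 6 mm along the pads during lowering. It stayed gripped throughout.
- I could not see the vials after the lid shut.
- I never moved near the beaker. It was partly behind the arm in the last top view, so I did not check its position separately.

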